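# Tare the empty weighing dish on the bench balance

## Task

Pick up the empty steel weighing dish, set it down gently and upright in the middle of the balance's round pan and let go of it. Then, with the dish standing on the pan, press the balance's raised round tare key all the way down and let it come back up, so that the balance is ready for a sample. Leave the other dish, the one with the brass sample in it, where it is.

Things in the scene. Friction and masses are not known exactly. Their poses are not given: they have to be found in the camera images.
- dish_mid (a point): the empty weighing dish: a loose round bowl of bare steel, 62 mm across the rim, 58 mm across at 10 mm height, 44 mm across its flat base, 36 mm high, 3 mm wall, 55 to 115 g; nothing in it. It stands upright on the bench and fits across the gripper. This point is on its axis, half-way up (18 mm above its underside); z is its axis, up.
- full_dish_mid (a point): a second steel dish of the very same shape and size, which holds a small brass turned part (25 mm wide, 34 mm high) standing in it; to be left alone. The two dishes may stand either way round, some 120 mm or more apart. This point is on its axis, 18 mm above its underside.
- pan (a point): centre of the upper face of the balance's flat round steel pan, 116 mm across, 58 mm above the bench; the pan does not move. The balance is a white low box 240 x 180 mm, 45 mm high, fixed on the bench; x here points to the back of the balance (away from its keys), z up.
- tare_top (a point): centre of the top of the tare key: the balance's only raised key, round, white, 28 mm across, 10 mm above the front panel, at the front right corner seen from the robot (125 mm in front of the pan's centre, 55 mm to the right). Top 55 mm above the bench at rest. Pushes straight down 5 mm on a spring (0.8 N to start, 5 N fully down), springs back; the point moves with it.
Not all that is in view belongs to the job. What is shaped like the part that bears dish_mid but red is not meant.

How it is judged:
On the way, in this order (a step that is already met when the one before it is completed fails the run):
1. the empty dish stands upright in the middle of the pan, let go (horizontal distance between dish_mid and pan below 0.02 m and z of dish_mid in the frame of pan between 0.013 and 0.022 m and angle between dish_mid's own z axis and vertical below 0.18 rad and contact force between dish and the arm below 0.05 N and contact force between dish and the fingers below 0.05 N), for 0.2 s.
2. the tare key is pressed down (4 mm of its 5 mm or more) while the dish stands on the pan untouched (z of tare_top in the frame of pan below -0.007 m and horizontal distance between dish_mid and pan below 0.02 m and z of dish_mid in the frame of pan between 0.013 and 0.022 m and contact force between dish and the arm below 0.05 N and contact force between dish and the fingers below 0.05 N), for 0.05 s.
At the end, for the whole second after the job is handed in: The empty dish stands upright (within 10 degrees) and at rest on the pan, its axis within 20 mm of the pan's centre; the tare key has come back up (within 2 mm of its rest height); the dish with the sample is within 20 mm of where it started (horizontal distance between dish_mid and pan below 0.02 m and z of dish_mid in the frame of pan between 0.013 and 0.022 m and angle between dish_mid's own z axis and vertical below 0.18 rad and linear speed of dish below 0.02 m/s and z of tare_top in the frame of pan above -0.005 m and distance of full_dish_mid from where it was at the start of the episode below 0.02 m); the robot touches nothing.
It fails at once if the empty dish is dropped onto the balance (falling free from more than about 20 mm) (linear speed of dish above 0.6 m/s and horizontal distance between dish_mid and pan below 0.1 m and contact force between dish and the fingers below 0.05 N).
It fails at once if the dish with the sample is moved by more than 20 mm (distance of full_dish_mid from where it was at the start of the episode above 0.02 m).
It also fails if it takes over 45 s, if anything falls off the work surface, if the arm or the gripper's body presses on something with over 40 N, if the wrist force passes 120 N, or if a joint passes its speed limit or range.

## Robot

A 7-joint arm with a two-finger parallel gripper is mounted at the origin on the work surface. World frame = base frame: x ahead of the robot, y to its left, z up, the work surface at z = 0. Lengths are in m, angles in rad, forces in N, time in s.
With the tool pointing down it reaches from about 0.425 to 0.875 m from the base axis. Payload 9.9 kg.
Tool frame: the origin (TCP) lies midway between the tips of the shut fingers; the grasp point (between the pads) lies robot.pinch_z behind it (robot.pinch_z is the distance from the TCP to the grasp point, in m); x points along the fingers, y is the direction in which the jaws open and shut, and the axes are right-handed (so a half turn about x gives the same grasp; the last joint's range is limited). The gripper opens to 85 mm and grips with 20 to 120 N. Pads are 22 mm wide; open, the fingers measure 114 mm over their backs; the gripper's body (76 mm by 85 mm) begins 54 mm behind the grasp point. The pads swing forward as they close: fully open they stand 13 mm farther back than shut.
Start: joints at [1.157, 0.576, 0.025, 1.437, -0.015, 1.129, -0.057], TCP at [0.219, -0.639, 0.231] pointing down, gripper open.
Joint ranges: [-2.76, 2.76], [-0.34, 2.15], [-1.52, 1.57], [0.19, 2.46], [-1.09, 4.23], [0.17, 1.99], [-2.82, 2.82]. Speed limits (rad/s): [2.22, 2.22, 3.01, 3.01, 3.14, 3.14, 3.14].

## Interface

Orientations are given as a unit quaternion [x, y, z, w].
In Python, from rig import sensors, eyes, order, robot gives the robot as it stands.
- The arm moves only by the tool play_rows, never from a script. Its argument "deltas" is a list of rows, each a list of 7 numbers: the turn, a rotation vector about the world's x, y, z in degrees, then the shift along the world's x, y, z in mm, then the closure, from 0 (fully open) to 1 (shut). A call has 1 to 8 rows; each row shifts and turns the pose as measured when the row begins; what a row does not reach is not made up. A row lasts 1/12 s, in which the tool goes at most 41.7 mm and 7.16 degrees, less where a joint would pass 70% of its speed; a pose out of reach is approached as far as the arm can. A call with a gripper value outside its range is refused whole. The fingers move at their own pace and stop on an object; the grip force is fixed at half the most. Time passes only in rows, so rows that do not move let the fingers close. It gives the time, the measured TCP pose, the force and the opening at its end, in the units of the state.
- sensors.sense(): the state, without advancing time (a new reading comes with each control period).
- eyes.snapshot(name): name is "scene" or "top"; returns a dict with "frame" (480x640x3 uint8, red, green, blue), "intrinsics" (3x3 intrinsics, pixels), "R" (3x3) and "t" (3): a world point X has camera coordinates R X + t. Camera axes: x right, y down, z forward; pixel columns grow to the right and rows downward; lengths in m; the calibration is good to about 2 mm. A picture is of the moment at which its call begins. There is no depth.
- order.hand_in(): hands the job in, once; it reports no verdict.
The state is a dict: "t": time; "qpos": joint angles; "joint_vel": joint speeds; "joint_efforts": joint torques, N m; "tcp_pos": TCP position; "tool_rot": TCP orientation; "ft_force": force on the tool from outside, world axes, zero at the start; "moment": the same for the moment, N m; "finger_gap": finger opening in m.
Only numpy, scipy, OpenCV 4.12 (cv2) and the standard library are available. Lean on these libraries where they do the work, as an engineer would, in place of code of your own. Each camera call takes 0.05 s, during which the arm holds its last target. There are 200 camera calls.

## Working session

There is one attempt and no reset: what is moved stays moved. The work goes in short steps, Python scripts to look and compute and a tool call to move; the robot and the scene stay as the last step left them, time stands still between calls to the robot, and variables do not carry over. Pictures are saved under pics/ and viewed, about 8 in all and at most 12, crops included, and the job is handed in when it is done.

Besides the shell and the picture viewer there is one more tool, called after "Call:" in YAML: its name, and indented under it one key for each argument. play_rows: Moves the arm, as the interface text tells. Its arguments: {"type":"object","properties":{"deltas":{"type":"array"}},"required":["deltas"]}

```bash
mkdir -p pics; ls; cat > h.py <<'E'
import numpy as np, cv2
from rig import sensors, eyes, order, robot
def snap(n,f):
    s=eyes.snapshot(n); cv2.imwrite('pics/'+f+'.png',s['frame'][:,:,::-1]); np.savez('pics/'+f+'.npz',**{k:np.array(v) for k,v in s.items()}); return s
def load(f): return dict(np.load('pics/'+f+'.npz'))
def ray(s,u,v):
    K,R,t=map(np.array,(s['intrinsics'],s['R'],s['t']))
    d=R.T@np.linalg.inv(K)@np.array([u,v,1.]); return -R.T@t,d/np.linalg.norm(d)
def plane(s,u,v,z):
    c,d=ray(s,u,v); return c+d*(z-c[2])/d[2]
def tri(s1,p1,s2,p2):
    (a,d),(b,e)=ray(s1,*p1),ray(s2,*p2)
    k=np.linalg.lstsq(np.stack([d,-e],1),b-a,rcond=None)[0]
    P,Q=a+d*k[0],b+e*k[1]; return (P+Q)/2,np.linalg.norm(P-Q)
def proj(s,X):
    p=s['intrinsics']@(s['R']@np.array(X)+s['t']); return p[:2]/p[2]
E
python3 - <<'E'
from h import *
a=snap('scene','s0');b=snap('top','t0')
for s in(a,b): print(-np.array(s['R']).T@np.array(s['t']), np.array(s['R'])[2])
print(sensors.sense(), robot.pinch_z)
E
```

```text
pics
[0.97517168 0.42511231 0.9362923 ] [-0.32969066 -0.45480642 -0.82731807]
[ 0.51658169 -0.04640652  1.02091418] [ 0.07437677 -0.00256403 -0.99722692]
{'t': 0.1, 'qpos': array([ 1.15721813,  0.57647639,  0.02487721,  1.43784099, -0.01499172,
        1.12900091, -0.05646403]), 'joint_vel': array([-6.94413241e-05, -2.13211485e-03,  3.71434123e-04, -2.61645327e-03,
        1.03039143e-03, -1.33128455e-04, -5.63990069e-04]), 'joint_efforts': array([ 6.36501340e-03, -7.67299819e+01,  2.25789942e+00, -2.86605191e+01,
        1.58234860e-02,  8.51910445e-03, -1.62078078e-05]), 'tcp_pos': array([ 0.21843969, -0.63823792,  0.23050451]), 'tool_rot': array([-0.69738774, -0.11661294,  0.69763839, -0.11555275]), 'ft_force': array([ 0.01444534, -0.64990829, -0.17763818]), 'moment': array([-0.02748113,  0.0372539 , -0.04673701]), 'finger_gap': 0.0859427662274688} 0.0187
```

View pics/s0.png

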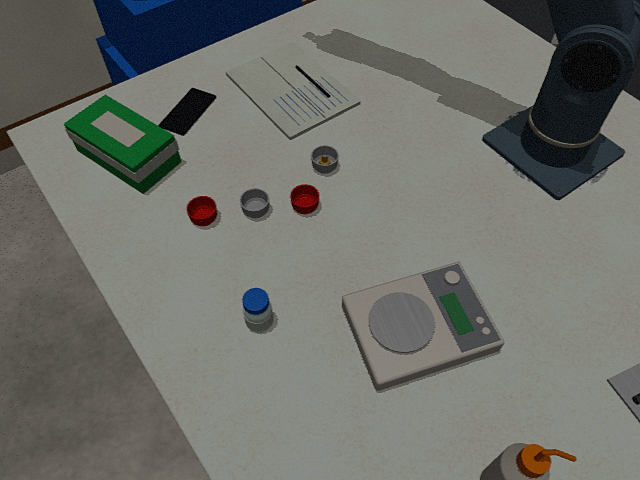

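View pics/t0.png

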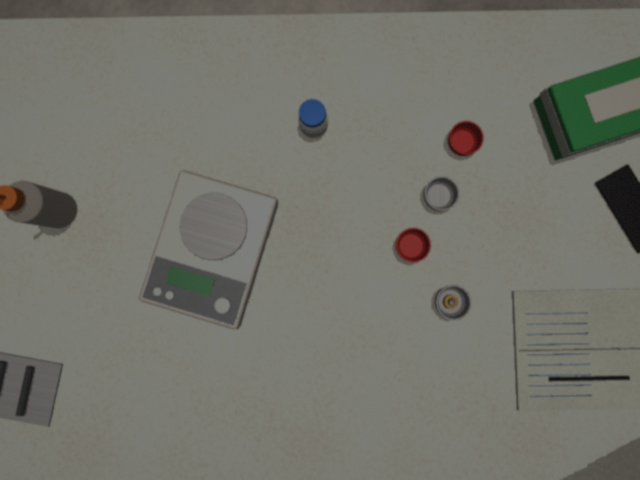

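The scene view shows the empty dish at (255,203) between two red ones at (202,210) and (305,198). The full dish is at (324,158), the pan at (402,322) and the tare key at (452,277). In the top view the empty dish is at (440,194), the reds at (465,139) and (413,245), the full dish at (451,302), the pan at (213,226) and the key at (222,305).

```bash
python3 - <<'E'
from h import *
a,b=load('s0'),load('t0')
def ell(s,seed,r,rng,kind):
    im=s['frame'][:,:,::-1].astype(np.uint8); g=cv2.GaussianBlur(cv2.cvtColor(im,cv2.COLOR_BGR2GRAY),(3,3),0)
    hsv=cv2.cvtColor(im,cv2.COLOR_BGR2HSV)
    m=np.zeros_like(g); cv2.circle(m,seed,r,255,-1)
    if kind=='red': k=((hsv[...,1]>150)*255).astype(np.uint8)
    else: k=((g>=rng[0])&(g<=rng[1])).astype(np.uint8)*255
    k&=m
    c,_=cv2.findContours(k,cv2.RETR_EXTERNAL,cv2.CHAIN_APPROX_NONE)
    c=max(c,key=cv2.contourArea); return cv2.fitEllipse(cv2.convexHull(c))
for n,s,pts in(('s',a,[(255,203),(324,158),(402,322),(452,277)]),('t',b,[(440,194),(451,302),(213,226),(222,305)])):
    g=cv2.cvtColor(s['frame'],cv2.COLOR_RGB2GRAY)
    for u,v in pts: print(n,u,v,'row',g[v,u-24:u+25:1].tolist())
for s,p,q in((a,(202,210),(305,198)),(b,(465,139),(413,245))):
    print('red',ell(s,p,24,None,'red'),ell(s,q,24,None,'red'))
E
python3 - <<'E'
import cv2,numpy as np
a=cv2.imread('pics/s0.png');b=cv2.imread('pics/t0.png')
f=lambda im,x,y,w,h:cv2.resize(im[y:y+h,x:x+w],(400,300),interpolation=cv2.INTER_NEAREST)
cv2.imwrite('pics/c0.png',np.vstack([np.hstack([f(a,215,173,80,60),f(a,412,247,80,60)]),np.hstack([f(b,400,164,80,60),f(b,182,275,80,60)])]))
E
```

```text
s 255 203 row [133, 134, 138, 134, 135, 134, 133, 140, 135, 123, 94, 39, 40, 55, 58, 71, 81, 87, 109, 111, 104, 104, 105, 107, 105, 106, 105, 103, 106, 106, 102, 109, 94, 81, 84, 102, 102, 43, 99, 141, 139, 136, 136, 133, 135, 133, 131, 134, 136]
s 324 158 row [131, 135, 136, 133, 132, 136, 137, 132, 137, 137, 122, 90, 94, 46, 44, 70, 89, 88, 82, 84, 88, 74, 29, 37, 36, 37, 31, 50, 84, 94, 90, 87, 88, 90, 75, 45, 64, 100, 121, 139, 136, 134, 138, 133, 137, 140, 139, 135, 136]
s 402 322 row [109, 109, 108, 105, 111, 109, 104, 104, 104, 106, 103, 101, 103, 110, 105, 106, 106, 107, 109, 108, 106, 108, 107, 104, 107, 105, 104, 104, 105, 104, 106, 103, 107, 102, 106, 107, 110, 107, 106, 105, 104, 99, 102, 101, 105, 105, 110, 102, 104]
s 452 277 row [78, 77, 77, 76, 74, 78, 73, 76, 76, 77, 75, 80, 72, 78, 77, 75, 80, 116, 134, 128, 127, 127, 128, 127, 126, 127, 128, 123, 130, 125, 128, 112, 69, 74, 79, 75, 72, 86, 109, 116, 118, 141, 137, 134, 136, 137, 137, 137, 139]
t 440 194 row [121, 121, 120, 117, 101, 90, 81, 67, 69, 90, 89, 97, 108, 113, 115, 115, 116, 115, 115, 115, 115, 116, 116, 
[... 551 characters left out ...]
, 114, 115, 116, 116, 114, 116, 115, 113, 113, 113, 113]
t 222 305 row [74, 74, 75, 73, 73, 75, 74, 75, 75, 74, 76, 77, 76, 76, 75, 83, 101, 117, 122, 125, 123, 125, 124, 124, 124, 125, 123, 124, 125, 125, 121, 109, 84, 73, 77, 76, 76, 75, 78, 78, 77, 87, 110, 115, 109, 94, 72, 59, 74]
red ((201.69973754882812, 210.25942993164062), (29.548843383789062, 30.331634521484375), 167.0906524658203) ((304.4073791503906, 198.33335876464844), (28.745328903198242, 29.820148468017578), 6.64364767074585)
red ((465.2184143066406, 138.1513671875), (31.858747482299805, 34.16456985473633), 50.95579528808594) ((412.6678161621094, 244.72267150878906), (32.292640686035156, 33.00835037231445), 87.30640411376953)
```

View pics/c0.png

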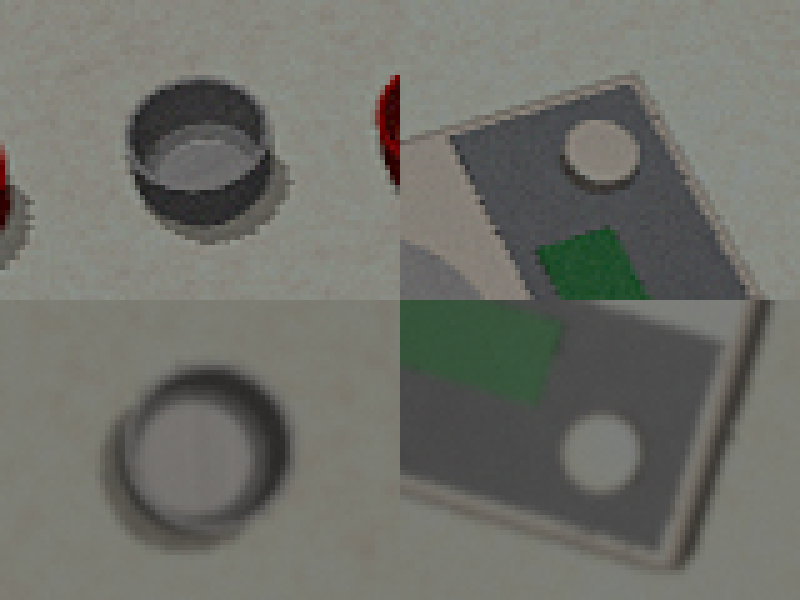

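The crop refines the rim centre of the empty dish to (254.9,199.7) in the scene view and (441.2,194.4) in the top view. The key-top centre is (452.4,277.4) and (222,305.4).

```bash
python3 - <<'E'
from h import *
a,b=load('s0'),load('t0')
def pan(s,seed,r):
    im=cv2.GaussianBlur(s['frame'],(5,5),0); hsv=cv2.cvtColor(im,cv2.COLOR_RGB2HSV)
    d=im.astype(int); rb=d[...,0]-d[...,2]
    print(d[seed[1],seed[0]],d[seed[1],seed[0]-r+2:seed[0]+r:6].tolist())
    return rb
def fit(s,seed,R):
    g=cv2.GaussianBlur(s['frame'],(5,5),0).astype(float)
    P=[]
    for th in np.arange(0,2*np.pi,np.pi/36):
        rr=np.arange(R-8,R+9,.5); x=(seed[0]+rr*np.cos(th)).astype(np.float32)[None]; y=(seed[1]+rr*np.sin(th)).astype(np.float32)[None]
        p=cv2.remap(g[...,0]-0*g[...,2],x,y,cv2.INTER_LINEAR)[0]; gr=np.abs(p[4:]-p[:-4]); i=gr.argmax()
        P.append([x[0,i+2],y[0,i+2]])
    return cv2.fitEllipseAMS(np.array(P,np.float32))
pa=fit(a,(402,322),32);pb=fit(b,(213,226),33);print(pa,pb)
pp,e=tri(a,pa[0],b,pb[0]);print('pan',pp,e)
kt,e=tri(a,(452.4,277.4),b,(222,305.4));print('tare',kt,e)
d,e=tri(a,(254.9,199.7),b,(441.2,194.4));print('rim',d,e)
print('plane .036',plane(a,254.9,199.7,.036),plane(b,441.2,194.4,.036))
f,e=tri(a,(324,156),b,(452,301.5));print('full',f,e)
for p,q in(((201.7,207.5),(465.2,138.2)),((304.5,196),(412.7,244.7))): print('red',tri(a,p,b,q), plane(b,*q,.036))
# expected tare from pan and box axis: keys at -125 x, right 55 => angle
v=(kt-pp)[:2];print('dist',np.linalg.norm(v), np.hypot(.125,.055)); 
print('cap',plane(b,312,113,.08))
from scipy.spatial.transform import Rotation as Rn
print(Rn.from_quat(sensors.sense()['tool_rot']).as_matrix())
E
```

```text
((403.19903564453125, 321.9801330566406), (62.12932586669922, 71.59615325927734), 262.5174865722656) ((213.36143493652344, 226.24612426757812), (68.66788482666016, 69.56836700439453), 42.20317459106445)
pan [0.59628701 0.15321872 0.05114513] 0.0031759777351094173
tare [0.46113555 0.13821679 0.04970993] 0.00036582445501693635
rim [ 0.64864491 -0.24829237  0.02877608] 0.0008972806457796053
plane .036 [ 0.65152748 -0.2432997   0.036     ] [ 0.64734959 -0.24650941  0.036     ]
full [ 0.45996172 -0.26066915  0.03111145] 0.0019126143237464142
red (array([ 0.74873522, -0.29427043,  0.03047476]), np.float64(0.000984705596189752)) [ 0.74705662 -0.29254056  0.036     ]
red (array([ 0.56010547, -0.19473758,  0.02987706]), np.float64(0.0006268648712066356)) [ 0.55960955 -0.19360377  0.036     ]
dist 0.13598151787568577 0.13656500283747663
cap [ 0.78517858 -0.02237113  0.08      ]
[[-5.95796392e-04  3.23876946e-01 -9.46099027e-01]
 [ 1.42079638e-03 -9.46097966e-01 -3.23877477e-01]
 [-9.99998813e-01 -1.53717910e-03  1.03518563e-04]]
```

Call:
play_rows:
  deltas:
    - [0,0,0,26,24,0,0]
    - [0,0,0,26,24,0,0]
    - [0,0,0,26,24,0,0]
    - [0,0,0,26,24,0,0]
    - [0,0,0,26,24,0,0]
    - [0,0,0,26,24,0,0]
    - [0,0,0,26,24,0,0]
    - [0,0,0,26,24,0,0]

```text
t: 0.77
tcp_pos: [0.4212, -0.4431, 0.2265]
tool_rot: [-0.695, -0.111, 0.702, -0.108]
ft_force: [0.2, -1.1, -0.5]
finger_gap: 0.0854
```

Call:
play_rows:
  deltas:
    - [0,0,0,26,24,0,0]
    - [0,0,0,26,24,0,0]
    - [0,0,0,26,24,0,0]
    - [0,0,0,26,24,0,0]
    - [0,0,0,26,24,0,0]
    - [0,0,0,26,24,0,0]
    - [0,0,0,26,24,0,0]
    - [0,0,0,0,0,0,0]

```text
t: 1.43
tcp_pos: [0.615, -0.2555, 0.2234]
tool_rot: [-0.694, -0.117, 0.702, -0.109]
ft_force: [-0.3, 1.9, 0.6]
finger_gap: 0.0856
```

Call:
play_rows:
  deltas:
    - [0,0,0,17,5,-25,0]
    - [0,0,0,16,4,-30,0]
    - [0,0,0,0,0,-30,0]
    - [0,0,0,0,0,-30,0]
    - [0,0,0,0,0,-20,0]
    - [0,0,0,0,0,0,0]

```text
t: 1.93
tcp_pos: [0.6517, -0.241, 0.0826]
tool_rot: [-0.695, -0.12, 0.7, -0.111]
ft_force: [-1.4, 1.2, 0.1]
finger_gap: 0.0855
```

```bash
python3 - <<'E'
from h import *
a=snap('scene','s1');b=snap('top','t1')
S=sensors.sense();T=S['tcp_pos'];print(T)
d=np.array([.648,-.2465,.036])
for s in (a,b): print(proj(s,T),proj(s,d))
f=lambda im,c,w,h:cv2.resize(im[int(c[1])-h//2:int(c[1])+h//2,int(c[0])-w//2:int(c[0])+w//2],(400,300),interpolation=cv2.INTER_NEAREST)
cv2.imwrite('pics/c1.png',np.hstack([f(cv2.imread('pics/s1.png'),(255,185),120,90),f(cv2.imread('pics/t1.png'),(440,194),120,90)]))
print('pan',plane(load('s0'),403.2,322,.058),plane(load('t0'),213.4,226.2,.058),'tare',plane(load('s0'),452.4,277.4,.055),plane(load('t0'),222,305.4,.055))
E
```

```text
[ 0.65343018 -0.24188674  0.0866814 ]
[252.03877222 184.47578307] [255.50815289 197.94430775]
[444.32889178 186.7409403 ] [441.18219665 194.03393277]
pan [0.59807918 0.15642529 0.058     ] [0.596899   0.15060043 0.058     ] tare [0.46405903 0.14004628 0.055     ] [0.46156488 0.13707733 0.055     ]
```

View pics/c1.png

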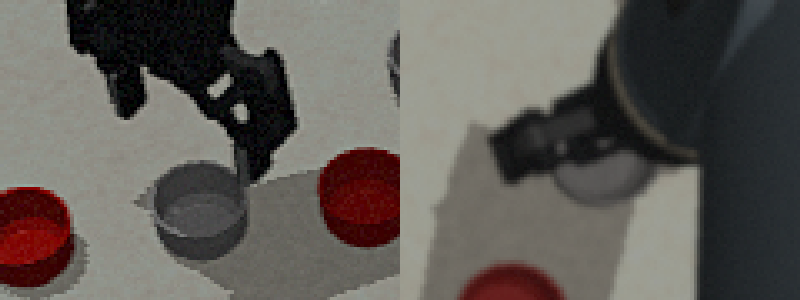

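The crop shows the open jaws straddling the empty dish: fingertips at crop (125,110) and (250,180), dish rim centre near (200,190). The red dishes are clear of the fingers.

Call:
play_rows:
  deltas:
    - [0,0,0,-4,-3,-20,0]
    - [0,0,0,0,0,-20,0]
    - [0,0,0,0,0,-18,0]
    - [0,0,0,0,0,-12,0]
    - [0,0,0,0,0,-6,0]
    - [0,0,0,0,0,0,0]

```text
t: 2.53
tcp_pos: [0.656, -0.2495, 0.021]
tool_rot: [0.702, 0.115, -0.693, 0.115]
ft_force: [-0.7, -0.5, 0.4]
finger_gap: 0.0853
```

Call:
play_rows:
  deltas:
    - [0,0,0,-5,3,-8,0]
    - [0,0,0,0,0,-6,0]
    - [0,0,0,0,0,0,0]
    - [0,0,0,0,0,0,0]

```text
t: 2.87
tcp_pos: [0.6526, -0.247, 0.0098]
tool_rot: [0.704, 0.114, -0.692, 0.115]
ft_force: [-0.0, -0.2, -0.1]
finger_gap: 0.0853
```

Call:
play_rows:
  deltas:
    - [0,0,0,-3,1,-6,0]
    - [0,0,0,0,0,0,0]
    - [0,0,0,0,0,0,1]
    - [0,0,0,0,0,0,1]
    - [0,0,0,0,0,0,1]
    - [0,0,0,0,0,0,1]
    - [0,0,0,0,0,0,1]
    - [0,0,0,0,0,0,1]

```text
t: 3.53
tcp_pos: [0.6503, -0.2461, 0.0057]
tool_rot: [0.705, 0.114, -0.691, 0.116]
ft_force: [0.3, 0.3, -0.2]
finger_gap: 0.06
```

Call:
play_rows:
  deltas:
    - [0,0,0,0,0,0,1]
    - [0,0,0,0,0,0,1]
    - [0,0,0,0,0,0,1]
    - [0,0,0,0,0,0,1]

```text
t: 3.87
tcp_pos: [0.6501, -0.2461, 0.0052]
tool_rot: [0.704, 0.114, -0.691, 0.116]
ft_force: [0.4, 0.5, -0.5]
finger_gap: 0.0603
```

Call:
play_rows:
  deltas:
    - [0,0,0,0,0,10,1]
    - [0,0,0,0,0,20,1]
    - [0,0,0,0,0,25,1]
    - [0,0,0,0,0,25,1]
    - [0,0,0,0,0,25,1]
    - [0,0,0,0,0,25,1]
    - [0,0,0,0,0,15,1]
    - [0,0,0,0,0,0,1]

```text
t: 4.53
tcp_pos: [0.6477, -0.2453, 0.1595]
tool_rot: [0.704, 0.114, -0.692, 0.115]
ft_force: [-0.4, 0.1, -0.5]
finger_gap: 0.0598
```

```bash
python3 - <<'E'
from h import *
a=snap('scene','s2')
print(sensors.sense()['tcp_pos'])
cv2.imwrite('pics/c2.png',cv2.resize(cv2.imread('pics/s2.png')[90:270,150:390],(720,540)))
E
```

```text
[ 0.64741458 -0.24516027  0.15821934]
```

View pics/c2.png

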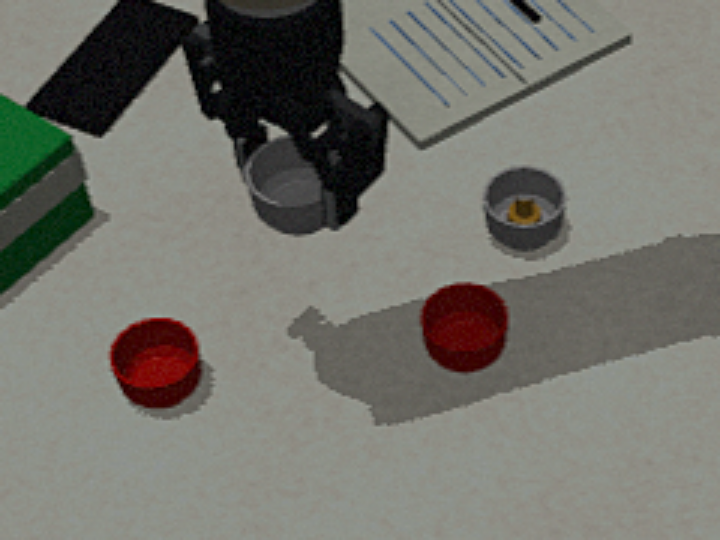

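The dish, rim centre near crop (295,180), is held upright between the fingers. The full dish and the reds have not moved.

Call:
play_rows:
  deltas:
    - [0,0,0,-2,12,0,1]
    - [0,0,0,-3,25,0,1]
    - [0,0,0,-4,32,0,1]
    - [0,0,0,-4,32,0,1]
    - [0,0,0,-4,32,0,1]
    - [0,0,0,-4,32,0,1]
    - [0,0,0,-4,32,0,1]
    - [0,0,0,-4,32,0,1]

```text
t: 5.25
tcp_pos: [0.6072, -0.0119, 0.148]
tool_rot: [0.699, 0.11, -0.698, 0.111]
ft_force: [1.0, 0.1, 0.1]
finger_gap: 0.0599
```

Call:
play_rows:
  deltas:
    - [0,0,0,-4,32,0,1]
    - [0,0,0,-4,32,0,1]
    - [0,0,0,-4,32,0,1]
    - [0,0,0,-4,32,0,1]
    - [0,0,0,-3,25,0,1]
    - [0,0,0,-2,12,0,1]
    - [0,0,0,0,0,0,1]
    - [0,0,0,0,0,0,1]

```text
t: 5.92
tcp_pos: [0.5692, 0.1778, 0.1366]
tool_rot: [-0.69, -0.119, 0.705, -0.115]
ft_force: [1.3, -1.1, -1.1]
finger_gap: 0.0601
```

Call:
play_rows:
  deltas:
    - [0,-1,0,14,-13,0,1]
    - [0,-1,0,14,-12,0,1]
    - [0,0,0,0,0,-15,1]
    - [0,0,0,0,0,-15,1]
    - [0,0,0,0,0,-10,1]
    - [0,0,0,0,0,0,1]
    - [0,0,0,0,0,0,1]

```text
t: 6.5
tcp_pos: [0.6009, 0.1387, 0.093]
tool_rot: [0.704, 0.11, -0.692, 0.116]
ft_force: [-0.5, -0.3, -0.1]
finger_gap: 0.0599
```

```bash
python3 - <<'E'
from h import *
a=snap('scene','s3');b=snap('top','t3')
S=sensors.sense();print(S['tcp_pos'],S['tool_rot'])
for s in(a,b): print(proj(s,S['tcp_pos']+[0,0,.031]),proj(s,[.597,.153,.058]))
f=lambda im,x,y:cv2.resize(im[y:y+90,x:x+120],(400,300),interpolation=cv2.INTER_NEAREST)
cv2.imwrite('pics/c3.png',np.hstack([f(cv2.imread('pics/s3.png'),343,260),f(cv2.imread('pics/t3.png'),153,181)]))
E
```

```text
[0.60084392 0.13938005 0.09346665] [ 0.70368703  0.11070652 -0.69224369  0.11561706]
[400.12392958 297.24767922] [402.37531264 320.2398467 ]
[211.88934595 220.31061375] [212.00043972 226.16779589]
```

View pics/c3.png

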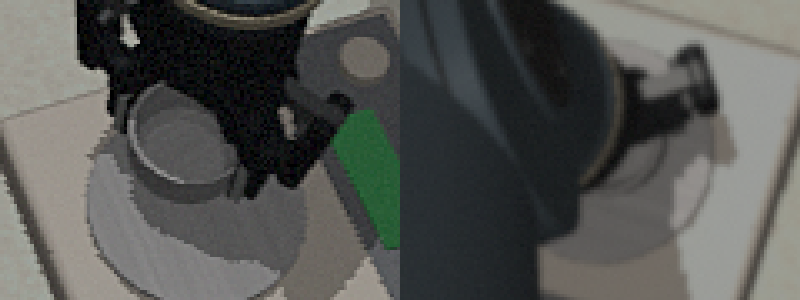

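The dish, rim centre near scene pixel (399,299), hangs in the jaws over the pan, slightly back from its centre at (403,322). I'll shift it and lower it slowly.

Call:
play_rows:
  deltas:
    - [0,0,0,-2,7,0,1]
    - [0,0,0,-2,6,-8,1]
    - [0,0,0,0,0,-8,1]
    - [0,0,0,0,0,0,1]
    - [0,0,0,0,0,0,1]

```text
t: 7.02
tcp_pos: [0.5973, 0.1557, 0.0781]
tool_rot: [0.705, 0.112, -0.691, 0.116]
ft_force: [0.2, -0.2, -0.8]
finger_gap: 0.0601
```

Call:
play_rows:
  deltas:
    - [0,0,0,0,-2,-4,1]
    - [0,0,0,0,0,-4,1]
    - [0,0,0,0,0,-2,1]
    - [0,0,0,0,0,0,1]

```text
t: 7.35
tcp_pos: [0.5972, 0.1536, 0.067]
tool_rot: [0.705, 0.112, -0.691, 0.116]
ft_force: [-0.8, -0.6, -0.5]
finger_gap: 0.0603
```

Call:
play_rows:
  deltas:
    - [0,0,0,0,0,-2,1]
    - [0,0,0,0,0,0,1]
    - [0,0,0,0,0,0,1]

```text
t: 7.6
tcp_pos: [0.5973, 0.1532, 0.0647]
tool_rot: [0.705, 0.112, -0.691, 0.116]
ft_force: [0.1, -0.2, -0.8]
finger_gap: 0.0602
```

Call:
play_rows:
  deltas:
    - [0,0,0,0,0,-2,1]
    - [0,0,0,0,0,0,1]
    - [0,0,0,0,0,0,1]

```text
t: 7.85
tcp_pos: [0.5979, 0.1532, 0.0634]
tool_rot: [0.705, 0.112, -0.69, 0.116]
ft_force: [-0.5, -0.3, -1.3]
finger_gap: 0.0603
```

Call:
play_rows:
  deltas:
    - [0,0,0,0,0,-1.5,1]
    - [0,0,0,0,0,0,1]
    - [0,0,0,0,0,0,1]

```text
t: 8.1
tcp_pos: [0.5985, 0.1533, 0.0637]
tool_rot: [0.706, 0.112, -0.69, 0.116]
ft_force: [-0.4, -0.2, -1.0]
finger_gap: 0.06
```

```bash
python3 - <<'E'
from h import *
a=snap('scene','s4');b=snap('top','t4')
S=sensors.sense();print(S['tcp_pos'],S['ft_force'])
f=lambda im,x,y:cv2.resize(im[y:y+60,x:x+80],(400,300),interpolation=cv2.INTER_NEAREST)
cv2.imwrite('pics/c4.png',np.hstack([f(cv2.imread('pics/s4.png'),363,285),f(cv2.imread('pics/t4.png'),173,196)]))
E
```

```text
[0.59835427 0.15329937 0.0634025 ] [ 0.44962162 -0.34452407 -0.3414385 ]
```

View pics/c4.png

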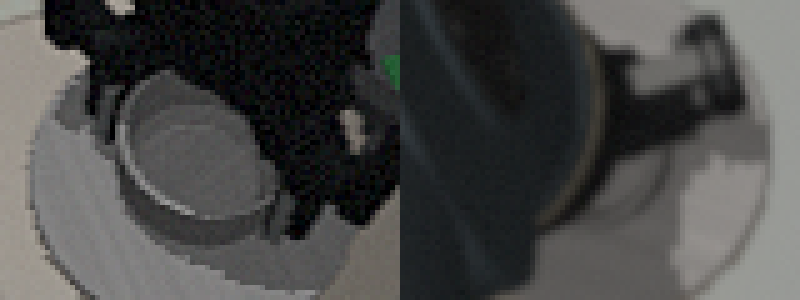

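The z reading has stopped following the command (0.0634 to 0.0637), so the dish is probably touching. In the crop its rim slopes a little down towards the robot, from (120,140) to (275,185). I'll press it slightly more so that it seats, then release.

Call:
play_rows:
  deltas:
    - [0,0,0,0,0,-2,1]
    - [0,0,0,0,0,-1,1]
    - [0,0,0,0,0,0,1]

```text
t: 8.45
tcp_pos: [0.5986, 0.1534, 0.0635]
tool_rot: [0.707, 0.112, -0.689, 0.115]
ft_force: [-0.5, -0.7, -0.1]
finger_gap: 0.0601
```

```bash
python3 - <<'E'
from h import *
S=sensors.sense();print(S['tcp_pos'],S['tool_rot'],S['ft_force'],S['moment'])
E
```

```text
[0.5985804  0.15336677 0.06348084] [ 0.70654791  0.11180216 -0.6891959   0.11532275] [-0.45206506 -0.72202764 -0.05904899] [-0.00516107 -0.02959042  0.01622083]
```

Call:
play_rows:
  deltas:
    - [0,0,0,0,0,0,0.25]
    - [0,0,0,0,0,0,0.15]
    - [0,0,0,0,0,0,0]
    - [0,0,0,0,0,0,0]
    - [0,0,0,0,0,0,0]
    - [0,0,0,0,0,0,0]
    - [0,0,0,0,0,0,0]

```text
t: 9.03
tcp_pos: [0.5985, 0.1534, 0.0623]
tool_rot: [0.706, 0.112, -0.69, 0.115]
ft_force: [-0.4, -0.6, -0.4]
finger_gap: 0.0852
```

```bash
python3 - <<'E'
from h import *
a=snap('scene','s5');b=snap('top','t5')
S=sensors.sense();print(S['tcp_pos'],S['ft_force'])
f=lambda im,x,y:cv2.resize(im[y:y+60,x:x+80],(400,300),interpolation=cv2.INTER_NEAREST)
cv2.imwrite('pics/c5.png',np.hstack([f(cv2.imread('pics/s5.png'),363,285),f(cv2.imread('pics/t5.png'),173,196)]))
E
```

```text
[0.59852048 0.15336493 0.06232918] [0.40415688 0.47825584 0.44848802]
```

View pics/c5.png

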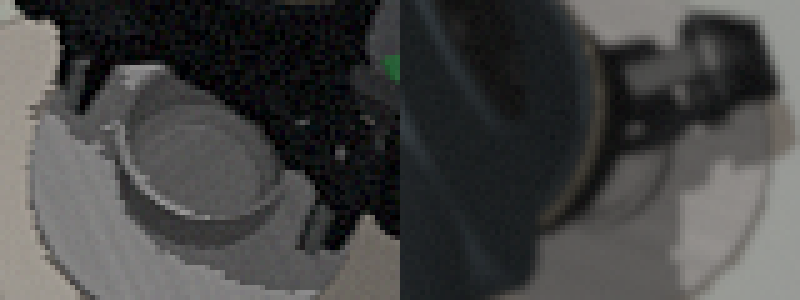

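The fingers are clear of the dish on both sides, at (75,80) and (320,220), and the dish stands centred on the pan. Going straight up.

Call:
play_rows:
  deltas:
    - [0,0,0,0,0,5,0]
    - [0,0,0,0,0,10,0]
    - [0,0,0,0,0,20,0]
    - [0,0,0,0,0,30,0]
    - [0,0,0,0,0,30,0]
    - [0,0,0,0,0,0,1]
    - [0,0,0,0,0,0,1]
    - [0,0,0,0,0,0,1]

```text
t: 9.8
tcp_pos: [0.598, 0.1531, 0.1663]
tool_rot: [0.707, 0.112, -0.689, 0.115]
ft_force: [-0.4, 0.0, 0.2]
finger_gap: 0.0512
```

Call:
play_rows:
  deltas:
    - [0,0,0,-10,-1,0,1]
    - [0,0,0,-25,-3,0,1]
    - [0,0,0,-30,-3,0,1]
    - [0,0,0,-30,-4,0,1]
    - [0,0,0,-20,-3,0,1]
    - [0,0,0,-10,-1,0,1]
    - [0,0,0,0,0,0,1]
    - [0,0,0,0,0,0,1]

```text
t: 10.47
tcp_pos: [0.4653, 0.1359, 0.1627]
tool_rot: [0.705, 0.111, -0.691, 0.116]
ft_force: [1.1, 0.2, -0.2]
finger_gap: 0.0002
```

Call:
play_rows:
  deltas:
    - [0,0,0,-2,2,-20,1]
    - [0,0,0,0,0,-20,1]
    - [0,0,0,0,0,-20,1]
    - [0,0,0,0,0,-15,1]
    - [0,0,0,0,0,0,1]
    - [0,0,0,0,0,0,1]

```text
t: 10.97
tcp_pos: [0.4701, 0.1394, 0.0846]
tool_rot: [0.707, 0.111, -0.689, 0.115]
ft_force: [-0.4, 0.6, 0.2]
finger_gap: -0.0003
```

```bash
python3 - <<'E'
from h import *
a=snap('scene','s6');b=snap('top','t6')
S=sensors.sense();print(S['tcp_pos'],S['ft_force'])
for s in(a,b): print(proj(s,S['tcp_pos']))
f=lambda im,x,y:cv2.resize(im[y:y+90,x:x+120],(400,300),interpolation=cv2.INTER_NEAREST)
cv2.imwrite('pics/c6.png',np.hstack([f(cv2.imread('pics/s6.png'),370,250),f(cv2.imread('pics/t6.png'),153,220)]))
E
```

```text
[0.47022188 0.13953365 0.08531295] [-0.69110744 -0.23946046 -1.00211337]
[453.02146672 270.17868213]
[217.00054517 301.2665302 ]
```

View pics/c6.png

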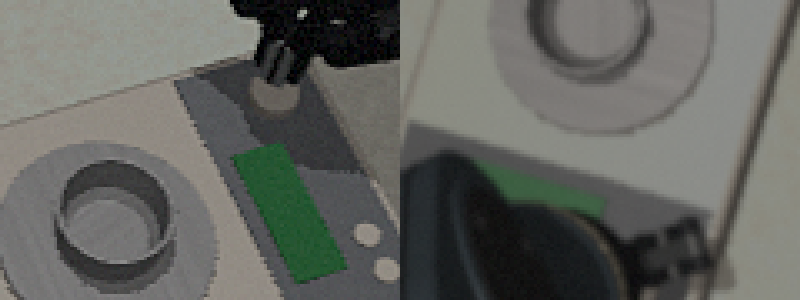

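The dish stands upright on the pan at scene pixel (404,314), and the shut fingertips are just above the key. I'll correct x by −7 mm and press.

Call:
play_rows:
  deltas:
    - [0,0,0,-6,-1,-8,1]
    - [0,0,0,0,0,-6,1]
    - [0,0,0,0,0,-5,1]
    - [0,0,0,0,0,0,1]

```text
t: 11.4
tcp_pos: [0.4674, 0.1394, 0.0686]
tool_rot: [0.709, 0.112, -0.686, 0.114]
ft_force: [0.4, -0.2, -0.2]
finger_gap: -0.0001
```

```bash
python3 - <<'E'
from h import *
a,b=load('s6'),load('t6')
print('dish',plane(a,404.5,313.9,.094),plane(b,153+187/3.333,220+22/3.333,.094))
print(sensors.sense()['tcp_pos'])
E
```

```text
dish [0.60181411 0.15727709 0.094     ] [0.59336714 0.15032517 0.094     ]
[0.46742043 0.13937033 0.06864569]
```

Call:
play_rows:
  deltas:
    - [0,2,0,-5,-1,0,1]
    - [0,0,0,0,0,-6,1]
    - [0,0,0,0,0,-4,1]
    - [0,0,0,0,0,0,1]

```text
t: 11.73
tcp_pos: [0.4643, 0.1389, 0.059]
tool_rot: [0.699, 0.114, -0.698, 0.112]
ft_force: [0.3, 0.3, -1.4]
finger_gap: 0.0002
```

Call:
play_rows:
  deltas:
    - [0,0,0,0,0,-4,1]
    - [0,0,0,0,0,-4,1]
    - [0,0,0,0,0,-4,1]
    - [0,0,0,0,0,0,1]

```text
t: 12.07
tcp_pos: [0.4649, 0.1391, 0.0493]
tool_rot: [0.7, 0.114, -0.696, 0.112]
ft_force: [-7.5, -2.1, 30.0]
finger_gap: 0.0002
```

The key bottomed at TCP z 0.049 with 30 N. I'll hold the press with one small upward row, then lift.

Call:
play_rows:
  deltas:
    - [0,0,0,0,0,0.5,1]
    - [0,0,0,0,0,5,1]
    - [0,0,0,0,0,15,1]
    - [0,0,0,0,0,25,1]
    - [0,0,0,-5,0,30,1]
    - [0,0,0,-5,-10,30,1]
    - [0,0,0,0,0,0,1]
    - [0,0,0,0,0,0,1]

```text
t: 12.73
tcp_pos: [0.4534, 0.129, 0.1588]
tool_rot: [0.7, 0.114, -0.696, 0.113]
ft_force: [-0.8, 0.2, -0.1]
finger_gap: -0.0
```

```bash
python3 - <<'E'
from h import *
a=snap('scene','s7')
S=sensors.sense();print(S['t'],S['tcp_pos'],S['ft_force'],np.abs(S['joint_vel']).max())
cv2.imwrite('pics/c7.png',cv2.resize(cv2.imread('pics/s7.png')[120:420,180:580],(800,600)))
E
```

```text
12.7833 [0.4535617  0.12878494 0.15878123] [ 0.94792769 -0.37043116  0.39965833] 0.030191532687262497
```

View pics/c7.png

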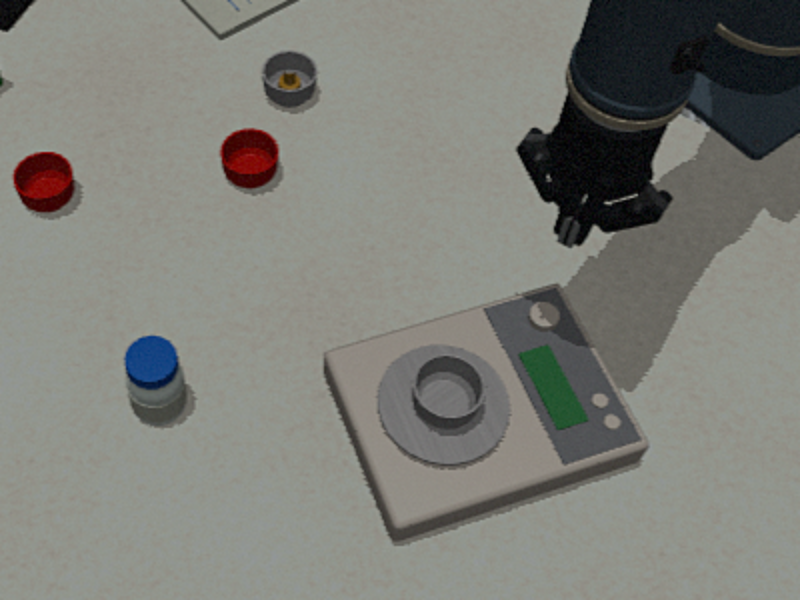

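The dish stands upright in the middle of the pan, around (448,390). The key top is back at scene pixel (452,277), as before the press. The full dish at (290,78) has not moved, and the arm is clear.

```bash
python3 -c "
from h import *
print(order.hand_in())"
```

```text
the job is handed in; nothing more can be done
None
```

The empty dish is upright on the balance pan and released. The tare key has been pressed and is back up, and I handed the job in at about 12.8 s of the 45 s.

- **Dish:** I gripped it at a 60 mm opening, lowered it until it rested on the pan, opened the fingers and lifted straight up. Afterwards the two cameras put it about 4–6 mm from the pan's centre, against the 20 mm allowed.
- **Tare key:** I pressed with the shut fingers until the key stopped, with the fingertips at z ≈ 0.049 m and about 30 N on the wrist, then lifted off. In the last picture the key top is at the same pixel as before the press.
- **Full dish:** I did not touch it, and it looks unmoved in the last picture. I judged this by eye and did not measure it.
- **At the end:** the arm stood about 100 mm above the balance, touching nothing.

**Checks that disagreed:**
- Heights measured from the two views came out 5–7 mm lower than the task text for the pan, key and rim. I used the text's heights, and the key bottoming at about 50 mm agreed with them.
- The two cameras also differed by 3–11 mm sideways, so I aimed between them.
- The wrist force showed no clear contact when the dish was set down. I judged contact from the tool no longer going lower.

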